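# Hold the craft chest open for the class

### The job

The people across the table want to pick stock out of the plywood craft chest. Pull the sprung knob on its lid out to its stop while the lid is still shut, then raise the lid by the knob to 40 degrees from shut and finish while holding it there, steady, with the fingers still gripping the pulled-out knob: do not let go, the lid springs shut. Leave the glue bottle, glue stick, wood offcut and white pot standing or lying where they are.

Things in the scene. Friction and masses are not known exactly. Their poses are not given: they have to be found in the camera images.
- chest: Fixed plywood box 220 mm (x) by 300 mm (y) by 100 mm high, under a lid of the same outline, 12 mm thick: its upper face is 112 mm above the table when shut. Origin at the centre of the underside, x from the hinge side (nearest the robot) to the opening side (away from the robot). It stands turned up to 0.35 rad either way.
- lid_hinge (a point): Middle of the lid's hinge line, 100 mm above the table, over the chest's wall nearest the robot (level with the lid's underside). Its axes turn with the lid: x along the lid from hinge to opening edge (220 mm), y along the hinge line, z out of the lid's upper face (up when shut). Opening swings the far edge up and back towards the robot.
- knob_grip (a point): Centre of the knob's dark wooden cap: an upright cylinder 32 mm across, 24 mm tall, on a 14 mm steel stem, on the lid's middle line 190 mm from the hinge line, 30 mm from the opening edge. The centre is 24 mm above the lid's upper face when pushed in, 54 mm pulled out. A flat steel collar 48 mm across, 3 mm high surrounds the stem. Axes as lid_hinge; moves with knob and lid.
- knob (a joint): How far the knob is pulled out of the lid along the lid's z, in m: 0 pushed in (start), 0.030 at its stop. A spring draws it back in: 2 N at first, 5 N at the stop, so it comes fully out before the lid lifts; after that pulling on lifts the lid. It springs back if let go.
- lid (a joint): Opening angle of the lid in rad: 0 shut (start), 0.698 = 40 degrees, at most 1.5. Its weight (about 0.35 to 0.7 kg) and the hinge spring (1.0 N m shut, 1.35 N m at 40 degrees) close it from every angle: raising it by the knob takes about 7 to 11 N.
- glue_bottle: Bystander: white glue bottle, 60 mm across, 170 mm tall, standing beside the chest on its +y side. Origin at the centre of its underside.
- glue_stick: Bystander: glue stick, 30 mm across, 95 mm tall, standing beside the chest on its -y side. Origin at the centre of its underside.
- offcut: Bystander: wooden bar 40 by 160 by 25 mm lying on the table beyond the chest's opening edge. Origin at the centre of its underside, y along its length.
- pot: Bystander: white open pot, 72 mm across, 90 mm tall, standing beside the chest on its -y side, further from the robot than the glue stick. Origin at the centre of its underside.

How it is judged:
On the way:
1. the knob is pulled out to its stop (at least 26 of 30 mm) while the lid is still shut or barely ajar (under 0.12 rad) (value of joint knob above 0.026 m and value of joint lid below 0.12 rad), for 0.05 s.
At the end, for the whole second after the job is handed in: The lid is at rest between 35 and 45 degrees open, the knob still pulled out (at least 24 of 30 mm) and gripped by the fingers (over 2 N), the bystanders where they were (within 30 mm) and not touching the lid (value of joint lid between 0.611 and 0.785 rad and velocity of joint lid between -0.05 and 0.05 rad/s and value of joint knob above 0.024 m and contact force between the fingers and knob above 2 N and distance of each of glue_bottle, glue_stick, offcut, pot from where it was at the start of the episode below 0.03 m and contact force between lid and glue_bottle below 0.1 N and contact force between lid and glue_stick below 0.1 N and contact force between lid and offcut below 0.1 N and contact force between lid and pot below 0.1 N); the arm keeps its last pose, push and grip.
It fails at once if the glue bottle is pushed away or knocked over (distance of glue_bottle from where it was at the start of the episode above 0.03 m or angle between glue_bottle's own z axis and vertical above 0.5 rad).
It fails at once if the glue stick is pushed away or knocked over (distance of glue_stick from where it was at the start of the episode above 0.03 m or angle between glue_stick's own z axis and vertical above 0.5 rad).
It fails at once if the wood offcut is pushed away or knocked over (distance of offcut from where it was at the start of the episode above 0.03 m or angle between offcut's own z axis and vertical above 0.5 rad).
It fails at once if the white pot is pushed away or knocked over (distance of pot from where it was at the start of the episode above 0.03 m or angle between pot's own z axis and vertical above 0.5 rad).
It also fails if it takes over 35 s, if anything falls off the work surface, if the arm or the gripper's body presses on something with over 40 N, if the wrist force passes 120 N, or if a joint passes its speed limit or range.

### The arm

A 7-joint arm with a two-finger parallel gripper is mounted at the origin on the work surface. World frame = base frame: x ahead of the robot, y to its left, z up, the work surface at z = 0. Lengths are in m, angles in rad, forces in N, time in s.
With the tool pointing down it reaches from about 0.425 to 0.925 m from the base axis. Payload 6.8 kg.
Tool frame: the origin (TCP) lies at the very end of the fingers, on their centre line; the grasp point (between the pads) lies bot.hold_point_z behind it (bot.hold_point_z is the distance from the TCP to the grasp point, in m); x points along the fingers, z is the direction in which the jaws open and shut, and the axes are right-handed (so a half turn about x gives the same grasp; the last joint's range is limited). The gripper opens to 85 mm and grips with 20 to 120 N. Pads are 22 mm wide; open, the fingers measure 114 mm over their backs; the gripper's body (76 mm by 85 mm) begins 54 mm behind the grasp point. The pads swing forward as they close: fully open they stand 13 mm farther back than shut.
Start: joints at [-0.108, 0.477, 0.022, 1.555, -0.011, 1.109, -0.083], TCP at [0.675, 0, 0.231] pointing down, gripper open.
Joint ranges: [-2.96, 2.96], [-0.34, 2.1], [-1.41, 1.46], [0.24, 2.44], [-1.37, 4.51], [0.17, 1.92], [-2.96, 2.96]. Speed limits (rad/s): [2.39, 2.39, 3.14, 3.14, 3.14, 3.14, 3.14].

### API

Orientations are given as a unit quaternion [w, x, y, z].
In Python, from station import bot gives the robot as it stands.
- The arm moves only by the tool drive_tool, never from a script. Its arguments are lists of equal length, an entry for each row: "slide": the shift along the world's x, y, z in mm, a list of three; "turn": the turn, a rotation vector about the world's x, y, z in rad, a list of three; "gripper": the opening, from 0 (shut) to 1 (fully open). A call has 1 to 10 rows; each row is the pose to reach, as a shift and turn from the pose measured when the call began; what a row does not reach only later rows make up. A row lasts 1/10 s, in which the tool goes at most 50 mm and 8.59 degrees, less where a joint would pass 70% of its speed; a pose out of reach is approached as far as the arm can. A call with a gripper value outside its range is refused whole. The fingers move at their own pace and stop on an object; "squeeze" is the grip in N (left out, the last holds). Time passes only in rows, so rows that repeat a pose let the fingers close. It gives the time, the measured TCP pose, the force and the opening at its end, in the units of the state.
- bot.get_obs(): the state, without advancing time (a new reading comes with each control period).
- bot.read_camera(name): name is "scene" or "side" or "wrist"; returns a dict with "color" (480x640x3 uint8, red, green, blue), "fovy" (degrees; the focal length in pixels is half the picture's height over the tangent of half this angle, whatever the lens; pixels are square), "cx", "cy" (the principal point, pixels), "R" (3x3) and "t" (3): a world point X has camera coordinates R X + t. Camera axes: x right, y down, z forward; pixel columns grow to the right and rows downward; lengths in m; the calibration is good to about 2 mm. A picture is of the moment at which its call begins. There is no depth.
- bot.hand_in(): hands the job in, once; it reports no verdict.
The state is a dict: "t": time; "q": joint angles; "joint_vel": joint speeds; "joint_torque": joint torques, N m; "eef_pos": TCP position; "tool_rot": TCP orientation; "contact_force": force on the tool from outside, world axes, zero at the start; "torque": the same for the moment, N m; "gripper_width": opening from 0.0 (shut) to 1.0 (fully open).
Only numpy, scipy, OpenCV 4.12 (cv2) and the standard library are available. Lean on these libraries where they do the work, as an engineer would, in place of code of your own. Each camera call takes 0.05 s, during which the arm holds its last target.

## Working session

There is one attempt and no reset: what is moved stays moved. The work goes in short steps, Python scripts to look and compute and a tool call to move; the robot and the scene stay as the last step left them, time stands still between calls to the robot, and variables do not carry over. Pictures are saved under pics/ and viewed, and the job is handed in when it is done.

Besides the shell and the picture viewer there is one more tool, called after "Call:" by a JSON object that holds its "api" and its "payload". drive_tool: Moves the arm, as the interface text tells. Its arguments: {"type":"object","properties":{"slide":{"type":"array"},"turn":{"type":"array"},"gripper":{"type":"array"},"squeeze":{"type":"number"}},"required":["slide","turn","gripper"]}

```bash
mkdir -p pics; python3 - <<'E'
from station import bot
import cv2
print(bot.get_obs(), bot.hold_point_z)
for n in ["scene","side","wrist"]:
    c=bot.read_camera(n); cv2.imwrite(f"pics/{n}0.png",c["color"][:,:,::-1])
    print(n,c["fovy"],c["cx"],c["cy"],c["R"],c["t"])
E
```

```text
{'t': 0.0, 'q': array([-0.1081232 ,  0.47781106,  0.0223548 ,  1.55644506, -0.01148118,
        1.10927219, -0.08313882]), 'joint_vel': array([-1.67270184e-04,  8.34942727e-04,  3.64588736e-04,  1.53127516e-03,
        2.10649682e-03, -5.07450497e-05,  2.19577752e-03]), 'joint_torque': array([-5.45967814e-04, -5.96443820e+01,  1.60769675e+00, -2.81194621e+01,
        1.24063640e-02,  9.39900521e-03,  2.20753498e-05]), 'eef_pos': array([ 6.74419831e-01, -1.32131621e-05,  2.30321347e-01]), 'tool_rot': array([ 7.06469987e-01, -5.63279980e-05,  7.07742998e-01, -5.55849622e-05]), 'contact_force': array([-0.91160011,  0.5651414 , -0.16520189]), 'torque': array([-0.01277522,  0.04397837,  0.04224664]), 'gripper_width': 1.001346044562143} 0.0187
scene 52.229909256424286 319.82491016301117 250.5686563850483 [[ 0.71069462  0.70349484  0.00285846]
 [ 0.44190344 -0.44325711 -0.77990031]
 [-0.54738881  0.55553412 -0.62589723]] [-0.41608943 -0.13826173  1.37196567]
side 43.16927810387539 313.2329161830245 235.3805904151622 [[ 0.93497538 -0.35463245  0.00754111]
 [-0.24672214 -0.66545438 -0.70448468]
 [ 0.25485139  0.65681527 -0.70967913]] [-0.49570874  0.22367909  1.30093496]
wrist 70.37757480529076 316.7367496228765 246.7024506090031 [[ 9.99997724e-01  4.61825315e-04 -2.08313672e-03]
 [ 1.07510989e-03 -9.52363228e-01  3.04964138e-01]
 [-1.84306265e-03 -3.04965683e-01 -9.52361557e-01]] [-0.6741291  -0.04065479  0.38080631]
```

View pics/scene0.png

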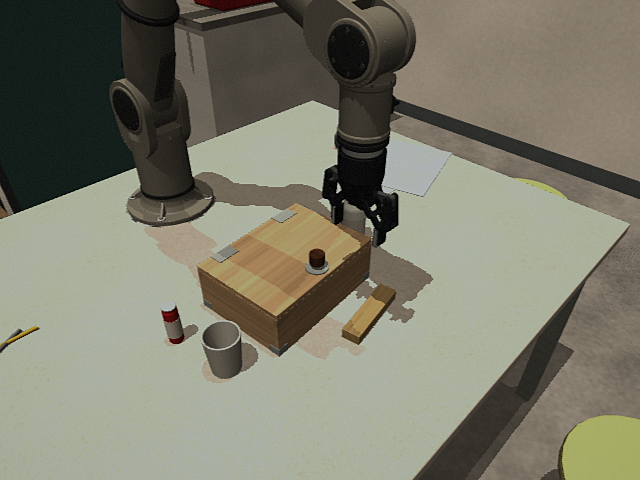

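View pics/side0.png

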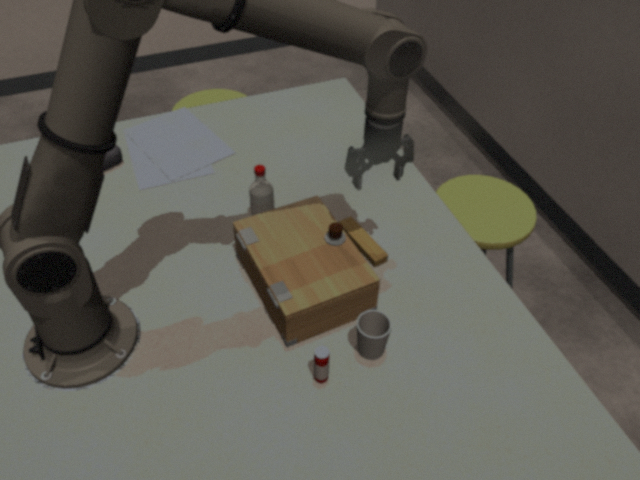

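View pics/wrist0.png

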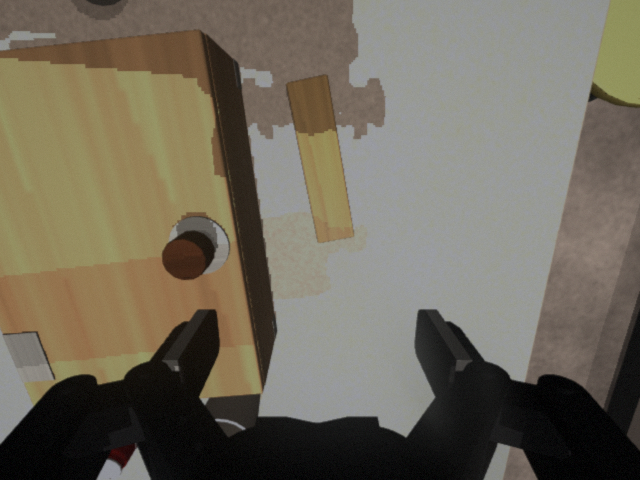

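The three views show the chest with its far edge away from the robot. The knob cap is at about (317,258) in scene, (335,230) in side and (185,258) in wrist. The lid corners in scene are at about (298,205), (370,240), (277,312) and (200,268).

```bash
cat > h.py <<'E'
import numpy as np,cv2
from station import bot
def ray(c,u,v):
    f=240/np.tan(np.radians(c["fovy"])/2)
    R=np.array(c["R"]);t=np.array(c["t"])
    d=R.T@np.array([(u-c["cx"])/f,(v-c["cy"])/f,1]); return -R.T@t,d/np.linalg.norm(d)
def onz(c,u,v,z):
    o,d=ray(c,u,v); return o+d*(z-o[2])/d[2]
def proj(c,X):
    f=240/np.tan(np.radians(c["fovy"])/2)
    p=np.array(c["R"])@X+np.array(c["t"]); return p[:2]/p[2]*f+[c["cx"],c["cy"]]
def tri(rs):
    A=sum(np.eye(3)-np.outer(d,d) for o,d in rs);b=sum((np.eye(3)-np.outer(d,d))@o for o,d in rs)
    X=np.linalg.solve(A,b); return X,[np.linalg.norm((np.eye(3)-np.outer(d,d))@(X-o)) for o,d in rs]
def dark(c,win,thr=(95,60)):
    x0,y0,x1,y1=win; im=c["color"][y0:y1,x0:x1].astype(int)
    m=((im[:,:,0]<thr[0])&(im[:,:,1]<thr[1])&(im[:,:,0]>im[:,:,2]+8)).astype(np.uint8)
    n,l,s,ce=cv2.connectedComponentsWithStats(m)
    k=1+np.argmax(s[1:,4]); return ce[k]+[x0,y0],s[k]+np.array([x0,y0,0,0,0])
E
python3 - <<'E'
from h import *
C={n:bot.read_camera(n) for n in ["scene","side","wrist"]}
W={"scene":(298,240,336,280),"side":(320,215,352,250),"wrist":(150,215,235,290)}
rs=[]
for n in W:
    ce,s=dark(C[n],W[n]); print(n,ce,s,onz(C[n],*ce,.136)); rs.append(ray(C[n],*ce))
print(tri(rs), tri(rs[:2]))
for p in [(298,205),(370,240),(277,312),(200,268)]: print(p,onz(C["scene"],*p,.112))
for p in [(322,205),(377,280),(287,308),(236,228)]: print(p,onz(C["side"],*p,.112))
for p in [(203,31),(262,392)]: print(p,onz(C["wrist"],*p,.112))
for n,w in W.items():
    x0,y0,x1,y1=w; cv2.imwrite(f"pics/z_{n}.png",cv2.resize(C[n]["color"][y0:y1,x0:x1,::-1],None,fx=7,fy=7,interpolation=0))
x=C["scene"]["color"][190:360,180:410,::-1]; cv2.imwrite("pics/zs.png",cv2.resize(x,None,fx=3.4,fy=3.4))
E
```

```text
scene [316.3968254  257.60714286] [309 249  16  19 252] [ 0.5798465  -0.00449723  0.136     ]
side [337.42622951 229.84016393] [328 221  24  19 244] [ 0.58437355 -0.0059879   0.136     ]
wrist [188.04903495 254.66301513] [ 162  230   53   50 1917] [ 0.57948628 -0.00476626  0.136     ]
(array([ 0.58177989, -0.00574204,  0.13750152]), [np.float64(0.0005558865742060257), np.float64(0.0025085112500112558), np.float64(0.0022533546722746955)]) (array([ 0.58312087, -0.00821348,  0.13936019]), [np.float64(0.0006439804212326847), np.float64(0.0006439804212327512)])
(298, 205) [0.39052022 0.1232008  0.112     ]
(370, 240) [0.59882795 0.1392212  0.112     ]
(277, 312) [ 0.61794468 -0.14318869  0.112     ]
(200, 268) [ 0.41762683 -0.17120269  0.112     ]
(322, 205) [0.5920127  0.10661373 0.112     ]
(377, 280) [ 0.61539632 -0.1519121   0.112     ]
(287, 308) [ 0.41348667 -0.15599061  0.112     ]
(236, 228) [0.37942203 0.10221385 0.112     ]
(203, 31) [0.59819289 0.1460431  0.112     ]
(262, 392) [ 0.62352522 -0.14913439  0.112     ]
```

View pics/zs.png

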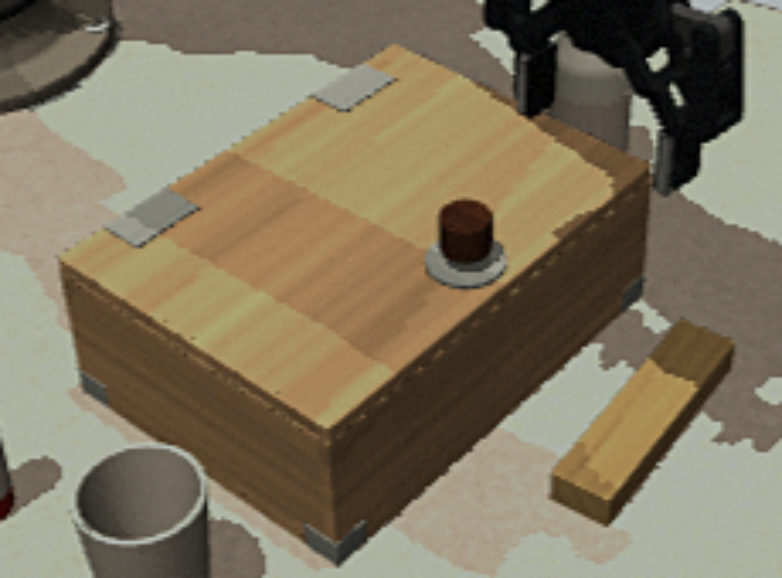

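The knob is at about (0.5805, -0.0045, 0.136), chest yaw is about 0.086, and the hinge middle is at about (0.391, -0.021). The heights agree: the cap triangulates to 0.137, and the edge length measures 0.296. I'll first check in free air that the final tilted pose can be reached.

```bash
cat > plan.py <<'E'
import numpy as np
from scipy.spatial.transform import Rotation as Ro
yaw=.086; H=np.array([.391,-.021,.1]); ex=np.array([np.cos(yaw),np.sin(yaw),0]); ax=np.array([np.sin(yaw),-np.cos(yaw),0])
off=.004
def rot(a,q0):  # desired tool rotation: down with jaws along lid y, then tilt a
    base=Ro.from_euler('z',-np.pi/2+yaw)*Ro.from_quat([0,np.sqrt(.5),0,np.sqrt(.5)])
    return Ro.from_rotvec(ax*a)*base
def Q(o): w,x,y,z=o["tool_rot"]; return Ro.from_quat([x,y,z,w])
def tcp(lid,tilt,pull=.03):
    g=H+Ro.from_rotvec(ax*lid).apply(ex*.19+np.array([0,0,.012+.024+pull+0]))
    # grasp offset along tool
    d=rot(tilt,0).apply([1,0,0])
    return g+d*(.0187-off)
def cmd(o,lid,tilt,pull=.03):
    p=tcp(lid,tilt,pull); r=(rot(tilt,0)*Q(o).inv()).as_rotvec()
    return np.round((p-o["eef_pos"])*1000,1),np.round(r,3)
E
python3 - <<'E'
from plan import *; from station import bot
o=bot.get_obs()
print(cmd(o,0,0,.0)); print(cmd(o,.698,.698)); print(tcp(0,0,0),tcp(.698,.698))
print((rot(0,0)*Q(o).inv()).as_rotvec())
E
```

```text
(array([ -94.5,   -4.7, -109.7]), array([-0.000e+00, -1.000e-03, -1.485e+00]))
(array([-171.7,  -11.3,   30.4]), array([ 0.563, -0.517, -1.42 ]))
[ 0.58029781 -0.00468013  0.1213    ] [ 0.50317858 -0.01132879  0.2614129 ]
[-4.03357779e-04 -5.15611147e-04 -1.48482058e+00]
```

Call:
{"api": "drive_tool", "payload": {"slide": [[-100, -5, 30], [-170, -11, 31], [-170, -11, 31], [-170, -11, 31], [-170, -11, 31], [-170, -11, 31], [-170, -11, 31], [-170, -11, 31], [-170, -11, 31], [-170, -11, 31]], "turn": [[0, 0, -0.15], [0, 0, -0.3], [0, 0, -0.45], [0, 0, -0.6], [0, 0, -0.75], [0, 0, -0.9], [0, 0, -1.05], [0, 0, -1.2], [0, 0, -1.35], [0, 0, -1.485]], "gripper": [1, 1, 1, 1, 1, 1, 1, 1, 1, 1]}}

```text
t: 1.3
eef_pos: [0.5048, -0.011, 0.2621]
tool_rot: [0.519, 0.48, 0.52, -0.479]
contact_force: [-0.4, 0.2, -0.2]
gripper_width: 0.999
```

Call:
{"api": "drive_tool", "payload": {"slide": [[0, 0, 0], [0, 0, 0], [0, 0, 0], [0, 0, 0], [0, 0, 0], [0, 0, 0], [0, 0, 0]], "turn": [[0.012, -0.14, 0], [0.024, -0.28, 0], [0.036, -0.42, 0], [0.048, -0.56, 0], [0.06, -0.695, 0], [0.06, -0.695, 0], [0.06, -0.695, 0]], "gripper": [1, 1, 1, 1, 1, 1, 1]}}

```text
t: 2.0
eef_pos: [0.5028, -0.0113, 0.2608]
tool_rot: [0.651, 0.629, 0.326, -0.273]
contact_force: [-0.1, 0.2, -0.6]
gripper_width: 1.003
```

```bash
python3 - <<'E'
from plan import *; from station import bot
o=bot.get_obs(); print(o["q"],o["eef_pos"],cmd(o,.698,.698),cmd(o,0,0,.05))
E
```

```text
[-0.39850541 -0.14808681  0.26281238  2.42975478  0.37458982  0.1708534
 -1.9622117 ] [ 0.50275446 -0.01130034  0.26080424] (array([ 0.4, -0. ,  0.6]), array([-0.004, -0.003,  0.004])) (array([ 77.5,   6.6, -89.5]), array([-0.063,  0.692,  0.006]))
```

The full tilt is reachable, but joints 4 and 6 end at their limits. I'll grasp with the tool leaning 0.18 rad the other way, so the finish needs only about 0.52 rad of tilt.

```bash
python3 - <<'E'
from plan import *; from station import bot
o=bot.get_obs(); print(cmd(o,0,-.18,.06))
E
```

```text
(array([ 74.9,   6.4, -79.3]), array([-0.078,  0.872,  0.006]))
```

Call:
{"api": "drive_tool", "payload": {"slide": [[10, 1, 0], [30, 3, 0], [50, 5, 0], [75, 6, -10], [75, 6, -30], [75, 6, -60], [75, 6, -79], [75, 6, -79], [75, 6, -79]], "turn": [[-0.013, 0.145, 0.001], [-0.026, 0.29, 0.002], [-0.04, 0.435, 0.003], [-0.053, 0.58, 0.004], [-0.065, 0.72, 0.005], [-0.078, 0.872, 0.006], [-0.078, 0.872, 0.006], [-0.078, 0.872, 0.006], [-0.078, 0.872, 0.006]], "gripper": [1, 1, 1, 1, 1, 1, 1, 1, 1]}}

```text
t: 2.9
eef_pos: [0.5785, -0.0054, 0.1821]
tool_rot: [0.476, 0.429, 0.562, -0.523]
contact_force: [-0.3, -0.3, 0.9]
gripper_width: 0.998
```

```bash
python3 - <<'E'
from h import *; from plan import *
o=bot.get_obs(); print(o["t"],cmd(o,0,-.18,.0),cmd(o,0,-.18,.06))
for n in ["wrist","scene","side"]:
    c=bot.read_camera(n); cv2.imwrite(f"pics/{n}1.png",c["color"][:,:,::-1])
    print(n,proj(c,np.array([.5803,-.0047,.148])),proj(c,np.array([.5803,-.0047,.136])))
E
```

```text
2.9 (array([ -0.9,   0.5, -60.6]), array([-0.   ,  0.001, -0.   ])) (array([-0.9,  0.5, -0.6]), array([-0.   ,  0.001, -0.   ]))
wrist [315.057579   270.02913047] [315.15413727 259.2031031 ]
scene [316.47790615 253.03570361] [316.48654001 257.7567989 ]
side [335.69430055 226.04593779] [335.5118384  229.90591718]
```

View pics/wrist1.png

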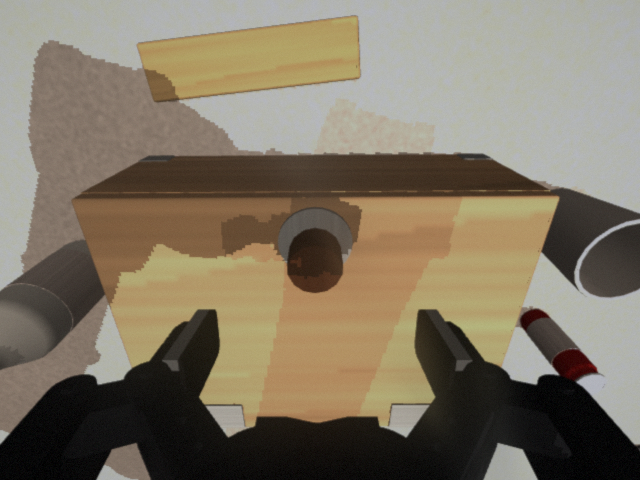

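View pics/scene1.png

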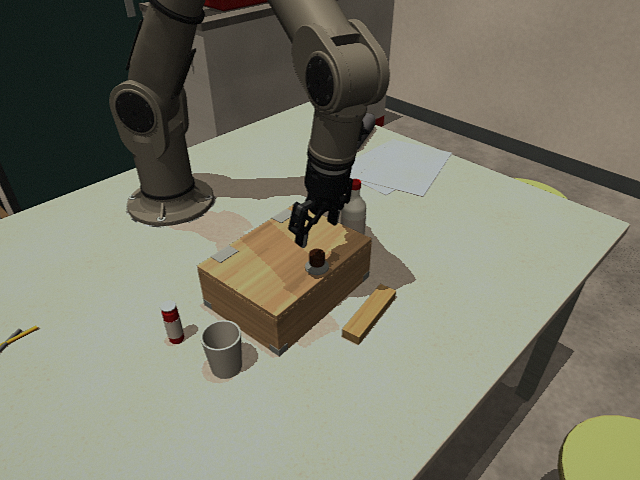

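The wrist view shows the cap at (315,260), centred between the fingers. The chest edge is level, so the yaw is right. Next I descend and close.

Call:
{"api": "drive_tool", "payload": {"slide": [[-1, 0, -20], [-1, 0, -40], [-1, 0, -55], [-1, 0, -62], [-1, 0, -62], [-1, 0, -62]], "turn": [[0, 0, 0], [0, 0, 0], [0, 0, 0], [0, 0, 0], [0, 0, 0], [0, 0, 0]], "gripper": [1, 1, 1, 1, 1, 1], "squeeze": 60}}

```text
t: 3.65
eef_pos: [0.578, -0.0054, 0.1227]
tool_rot: [0.477, 0.431, 0.561, -0.521]
contact_force: [-0.4, 0.2, -0.0]
gripper_width: 0.999
```

```bash
python3 - <<'E'
from h import *; from plan import *
o=bot.get_obs(); print(o["t"],o["contact_force"],cmd(o,0,-.18,.0))
c=bot.read_camera("wrist"); cv2.imwrite(f"pics/wrist2.png",c["color"][:,:,::-1])
c=bot.read_camera("scene"); cv2.imwrite(f"pics/scene2.png",cv2.resize(c["color"][180:330,230:430,::-1],None,fx=4,fy=4))
E
```

```text
3.65 [-0.40447302  0.15235666 -0.04972172] (array([-0.3,  0.5, -1.2]), array([-0.001,  0.005,  0.   ]))
```

View pics/scene2.png

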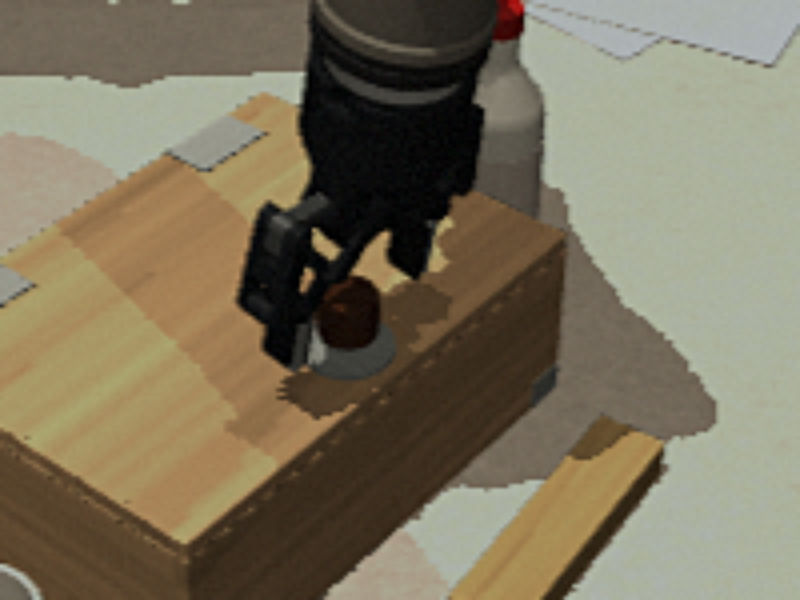

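View pics/wrist2.png

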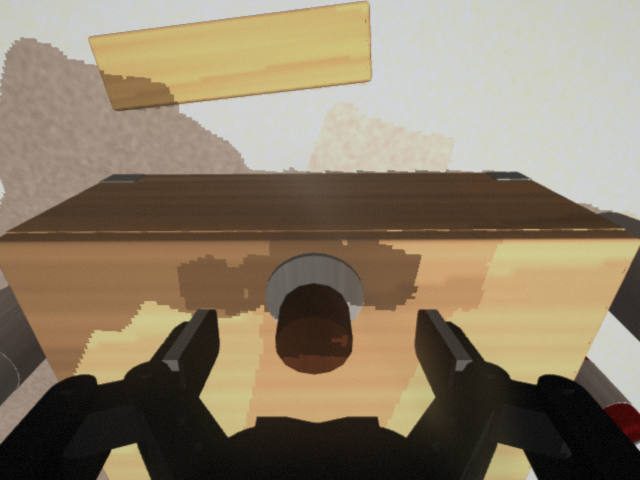

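The fingers straddle the cap, which is at (314,330) in the wrist view with the pads on either side. Next I close.

Call:
{"api": "drive_tool", "payload": {"slide": [[0, 0, -1], [0, 0, -1], [0, 0, -1], [0, 0, -1], [0, 0, -1], [0, 0, -1], [0, 0, -1], [0, 0, -1], [0, 0, -1], [0, 0, -1]], "turn": [[0, 0, 0], [0, 0, 0], [0, 0, 0], [0, 0, 0], [0, 0, 0], [0, 0, 0], [0, 0, 0], [0, 0, 0], [0, 0, 0], [0, 0, 0]], "gripper": [0, 0, 0, 0, 0, 0, 0, 0, 0, 0], "squeeze": 70}}

```text
t: 4.75
eef_pos: [0.5782, -0.0043, 0.1224]
tool_rot: [0.477, 0.431, 0.562, -0.521]
contact_force: [-1.7, 2.3, 5.4]
gripper_width: 0.351
```

```bash
python3 - <<'E'
from h import *; from plan import *
o=bot.get_obs(); print(o["t"],o["contact_force"],o["eef_pos"],o["gripper_width"])
c=bot.read_camera("scene"); cv2.imwrite(f"pics/scene3.png",cv2.resize(c["color"][180:330,230:430,::-1],None,fx=4,fy=4))
E
```

```text
4.75 [-1.66698732  2.29403337  5.40223602] [ 0.57823786 -0.00433999  0.12237664] 0.35075064312805826
```

View pics/scene3.png

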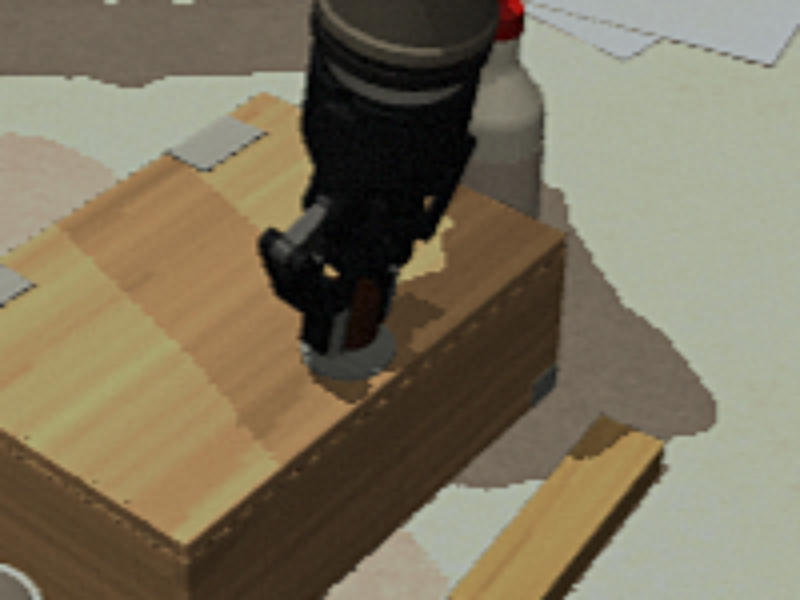

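The fingers stopped at an opening of 0.35 (about 30 mm, against the 32 mm cap), so the cap is gripped. Next I pull straight up.

Call:
{"api": "drive_tool", "payload": {"slide": [[0, 0, 5], [0, 0, 10], [0, 0, 15], [0, 0, 20], [0, 0, 25], [0, 0, 28], [0, 0, 30], [0, 0, 31], [0, 0, 31], [0, 0, 31]], "turn": [[0, 0, 0], [0, 0, 0], [0, 0, 0], [0, 0, 0], [0, 0, 0], [0, 0, 0], [0, 0, 0], [0, 0, 0], [0, 0, 0], [0, 0, 0]], "gripper": [0, 0, 0, 0, 0, 0, 0, 0, 0, 0]}}

```text
t: 5.8
eef_pos: [0.5781, -0.0043, 0.1531]
tool_rot: [0.477, 0.431, 0.562, -0.521]
contact_force: [0.6, 2.5, -7.0]
gripper_width: 0.35
```

```bash
python3 - <<'E'
from h import *; from plan import *
o=bot.get_obs(); print(o["t"],o["contact_force"],o["eef_pos"],o["gripper_width"])
c=bot.read_camera("scene"); cv2.imwrite(f"pics/scene4.png",cv2.resize(c["color"][180:330,230:430,::-1],None,fx=4,fy=4))
E
```

```text
5.8 [ 0.62926758  2.5456033  -7.02434897] [ 0.57811126 -0.0042947   0.15305137] 0.35017113126485633
```

View pics/scene4.png

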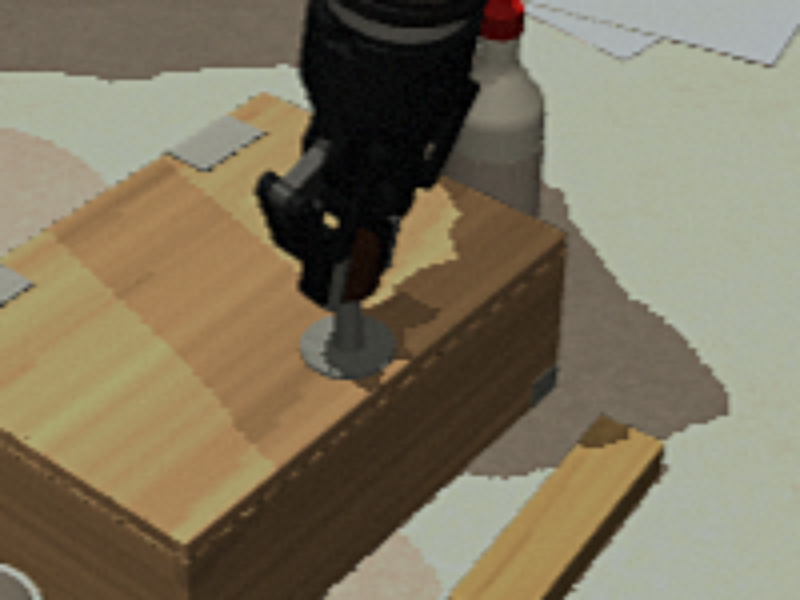

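The stem is visibly out, the TCP has risen 30.7 mm and the pull is 7 N (more than the 5 N spring), so the knob is at its stop with the lid still shut. Next I work out the arc about the hinge.

```bash
python3 - <<'E'
from plan import *; from station import bot
o=bot.get_obs(); p=o["eef_pos"]
for a in np.arange(1,11)*.035:
    print(round(a,3),np.round((H+Ro.from_rotvec(ax*a).apply(p-H)-p)*1000,1),np.round(ax*a,3))
E
```

```text
0.035 [-2.  -0.2  6.5] [ 0.003 -0.035  0.   ]
0.07 [-4.2 -0.4 13. ] [ 0.006 -0.07   0.   ]
0.105 [-6.6 -0.6 19.4] [ 0.009 -0.105  0.   ]
0.14 [-9.2 -0.8 25.7] [ 0.012 -0.139  0.   ]
0.175 [-12.1  -1.   31.9] [ 0.015 -0.174  0.   ]
0.21 [-15.1  -1.3  38. ] [ 0.018 -0.209  0.   ]
0.245 [-18.4  -1.6  44. ] [ 0.021 -0.244  0.   ]
0.28 [-21.9  -1.9  49.8] [ 0.024 -0.279  0.   ]
0.315 [-25.6  -2.2  55.6] [ 0.027 -0.314  0.   ]
0.35 [-29.5  -2.5  61.2] [ 0.03  -0.349  0.   ]
```

Call:
{"api": "drive_tool", "payload": {"slide": [[-2, 0, 6.5], [-4, 0, 13], [-6.5, -0.5, 19.5], [-9, -1, 25.5], [-12, -1, 32], [-15, -1, 38], [-18.5, -1.5, 44], [-22, -2, 50], [-25.5, -2, 55.5], [-29.5, -2.5, 61]], "turn": [[0.003, -0.035, 0], [0.006, -0.07, 0], [0.009, -0.105, 0], [0.012, -0.14, 0], [0.015, -0.175, 0], [0.018, -0.21, 0], [0.021, -0.245, 0], [0.024, -0.28, 0], [0.027, -0.315, 0], [0.03, -0.35, 0]], "gripper": [0, 0, 0, 0, 0, 0, 0, 0, 0, 0]}}

```text
t: 6.85
eef_pos: [0.5486, -0.007, 0.2144]
tool_rot: [0.561, 0.523, 0.477, -0.429]
contact_force: [4.2, 1.1, -8.0]
gripper_width: 0.351
```

```bash
cat > arc.py <<'E'
from h import *; from plan import *
def st(n,tag=None):
    o=bot.get_obs(); p=o["eef_pos"]; print(o["t"],o["contact_force"],o["torque"],p,o["gripper_width"],o["q"])
    p0=np.array([.5781,-.0043,.1531])-H; d=p-H
    f=lambda v: np.arctan2(v[2],v@ex)
    a=f(d)-f(p0); print("lid est",a,"radius",np.hypot(d[2],d@ex)-np.hypot(p0[2],p0@ex), "tool tilt",(Q(o)*rot(0,0).inv()).as_rotvec()@ax+.18)
    for n_ in ["scene","side"]:
        c=bot.read_camera(n_); x=c["color"][130:355,190:490,::-1]; cv2.imwrite(f"pics/{n_}{n}.png",cv2.resize(x,None,fx=2.6,fy=2.6))
    return o,p
E
python3 - <<'E'
from arc import *
o,p=st(5)
for a in np.arange(1,11)*.035:
    print(round(a,3),np.round((H+Ro.from_rotvec(ax*a).apply(p-H)-p)*1000,1),np.round(ax*a,3))
E
```

```text
6.85 [ 4.23533513  1.05628178 -8.03459316] [ 0.12117111 -0.41394162 -0.11764949] [ 0.54860623 -0.00700674  0.21437898] 0.3505345007830459 [-0.65790561  0.22290273  0.64893791  2.04222738 -0.21373649  0.75251296
 -1.37286777]
lid est 0.3504256118759587 radius 3.415440862983288e-05 tool tilt 0.3582609939222171
0.035 [-4.1 -0.4  5.5] [ 0.003 -0.035  0.   ]
0.07 [-8.4 -0.7 10.8] [ 0.006 -0.07   0.   ]
0.105 [-12.8  -1.1  16. ] [ 0.009 -0.105  0.   ]
0.14 [-17.4  -1.5  21. ] [ 0.012 -0.139  0.   ]
0.175 [-22.2  -1.9  25.8] [ 0.015 -0.174  0.   ]
0.21 [-27.2  -2.3  30.5] [ 0.018 -0.209  0.   ]
0.245 [-32.3  -2.8  35. ] [ 0.021 -0.244  0.   ]
0.28 [-37.6  -3.2  39.3] [ 0.024 -0.279  0.   ]
0.315 [-43.1  -3.7  43.4] [ 0.027 -0.314  0.   ]
0.35 [-48.6  -4.2  47.3] [ 0.03  -0.349  0.   ]
```

View pics/scene5.png

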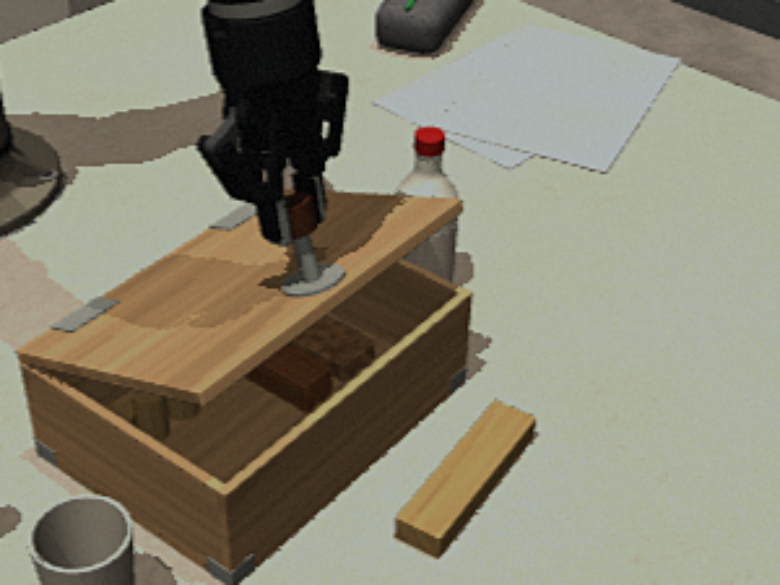

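The lid is at about 20° with the knob out, and the fingers still hold the cap near (300,215) in the crop. I continue along the arc.

Call:
{"api": "drive_tool", "payload": {"slide": [[-4, -0.5, 5.5], [-8.5, -0.5, 11], [-13, -1, 16], [-17.5, -1.5, 21], [-22, -2, 26], [-27, -2.5, 30.5], [-32.5, -3, 35], [-37.5, -3, 39.5], [-43, -3.5, 43.5], [-48.5, -4, 47.5]], "turn": [[0.003, -0.035, 0], [0.006, -0.07, 0], [0.009, -0.105, 0], [0.012, -0.14, 0], [0.015, -0.175, 0], [0.018, -0.21, 0], [0.021, -0.245, 0], [0.024, -0.28, 0], [0.027, -0.315, 0], [0.03, -0.35, 0]], "gripper": [0, 0, 0, 0, 0, 0, 0, 0, 0, 0]}}

```text
t: 7.95
eef_pos: [0.4994, -0.0115, 0.2623]
tool_rot: [0.628, 0.598, 0.379, -0.325]
contact_force: [5.6, 0.4, -7.7]
gripper_width: 0.349
```

```bash
python3 - <<'E'
from arc import *
o,p=st(6)
E
```

```text
7.95 [ 5.64865722  0.3586199  -7.72584456] [ 0.06735569  0.48940495 -0.04725498] [ 0.49944224 -0.01150958  0.2622549 ] 0.34932084225133087 [-0.71181816 -0.159189    0.55718753  2.3296218   0.2618549   0.42924853
 -1.83128905]
lid est 0.7043745690073075 radius 0.00018390394292372436 tool tilt 0.7091565417482619
```

View pics/scene6.png

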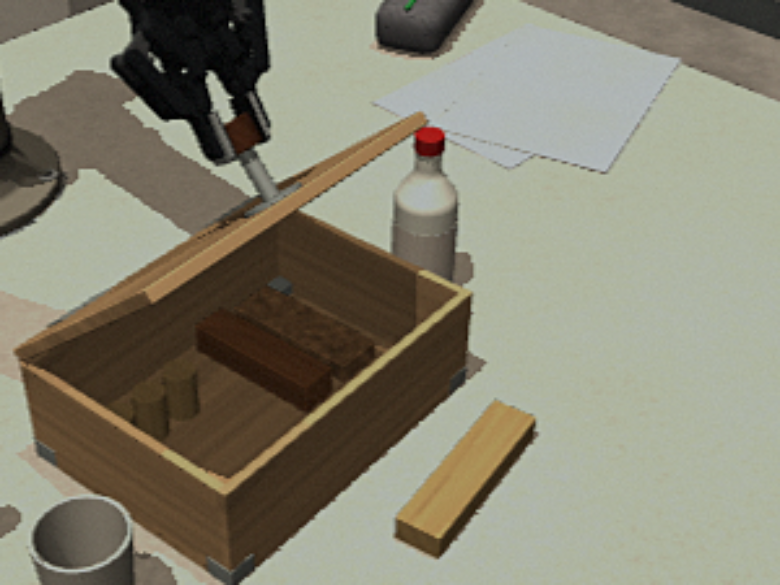

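View pics/side6.png

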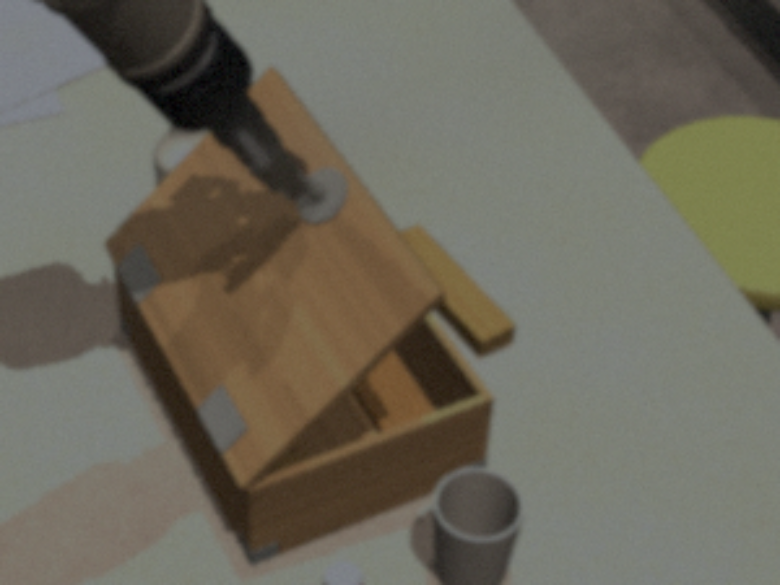

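The lid is at about 40° by the arm's arc estimate. In the crops, the far corners are at (425,116) and (152,298) in scene, and (272,70) and (440,297) in side. I hold a few rows to settle, then check the angle by triangulating those corners.

Call:
{"api": "drive_tool", "payload": {"slide": [[0, 0, 0], [0, 0, 0], [0, 0, 0], [0, 0, 0], [0, 0, 0], [0, 0, 0]], "turn": [[0, 0, 0], [0, 0, 0], [0, 0, 0], [0, 0, 0], [0, 0, 0], [0, 0, 0]], "gripper": [0, 0, 0, 0, 0, 0]}}

```text
t: 8.65
eef_pos: [0.4993, -0.0116, 0.2623]
tool_rot: [0.627, 0.598, 0.379, -0.325]
contact_force: [5.4, 4.3, -8.5]
gripper_width: 0.35
```

```bash
python3 - <<'E'
from arc import *
o,p=st(7); print(np.abs(o["joint_vel"]).max())
cs,cd=bot.read_camera("scene"),bot.read_camera("side")
P=[]
for a,b in [((425,116),(272,70)),((152,298),(440,297))]:
    a=np.array(a)/2.6+[190,130]; b=np.array(b)/2.6+[190,130]
    X,r=tri([ray(cs,*a),ray(cd,*b)]); P.append(X); print(X,r)
for X in P:
    d=X-H; x,z=d@ex,d[2]; print("ang",np.arctan2(z,x), np.arctan2(z,x)-np.arctan2(.012,.22),np.hypot(x,z))
# knob cap centre expected at pull .03 for lid est, vs pixel
for pull in (.0,.024,.03):
    g=H+Ro.from_rotvec(ax*.70).apply(ex*.19+np.array([0,0,.036+pull])); print(pull,(proj(cs,g)-[190,130])*2.6)
E
```

```text
8.65 [ 5.43603929  4.30618206 -8.45218047] [0.58939965 0.26371332 0.27173399] [ 0.4993103  -0.01159739  0.26227323] 0.35004730702060993 [-0.71138123 -0.15897686  0.55724513  2.32888063  0.25947979  0.4308985
 -1.82892032]
lid est 0.7050178111438612 radius 0.00012173067977117036 tool tilt 0.7078676553857304
0.002047516845845853
[0.53805901 0.14420054 0.24413224] [np.float64(0.0011999543211362958), np.float64(0.0011999543211363612)]
[ 0.56508047 -0.1526274   0.24115596] [np.float64(0.0012515819385374714), np.float64(0.001251581938537426)]
ang 0.7310848854653076 0.6765934292245764 0.21587099257377138
ang 0.7163487252277164 0.6618572689869853 0.2149686034093616
0.0 [257.51466079 173.76370505]
0.024 [240.91254694 144.94107466]
0.03 [236.74071812 137.6984379 ]
```

View pics/scene7.png

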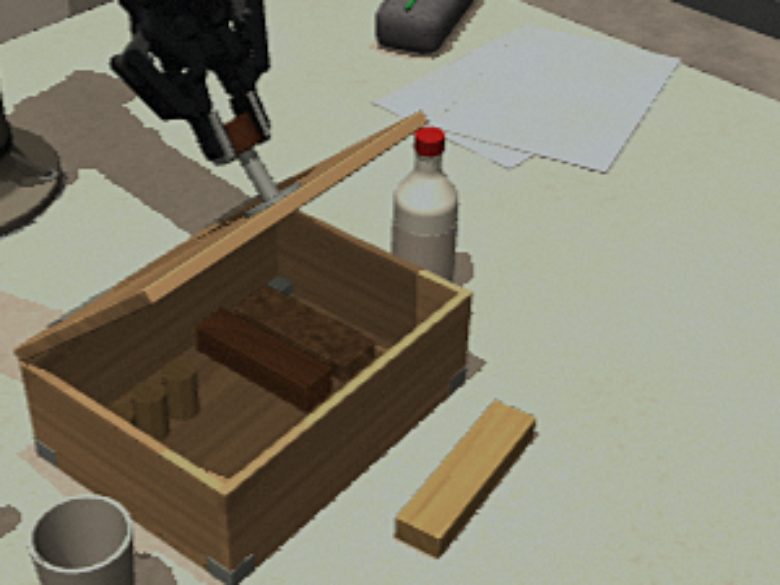

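```bash
python3 - <<'E'
from station import bot
print(bot.hand_in()); o=bot.get_obs(); print(o["t"],o["eef_pos"],o["contact_force"],o["gripper_width"])
E
```

```text
the job is handed in; nothing more can be done
None
the job is handed in; nothing more can be done
```

I pulled the knob out to its stop with the lid shut, raised the lid by it to about 40°, and handed in at about 8.8 s with the fingers still gripping the knob. I got no verdict back.

- **Knob pull:** the tool rose 30.7 mm with the lid still visibly shut. The pull was 7 N, more than the 5 N spring.
- **Lid angle:** the two estimates differ a little, but both are inside 0.611–0.785 rad. The tool's path around the hinge gives 0.705 rad. Triangulating the lid's far corners by hand-picked pixels gives 0.66–0.68 rad.
- **Grip and stillness:** the fingers stayed at 0.35 opening (about 30 mm on the 32 mm cap) with 70 N commanded. The load on the tool was about 10 N and the arm was still. In the last picture the cap sits where a knob 30 mm out would be, within about 6 enlarged pixels (roughly 4 mm). At that load the knob should be at its stop.
- **Bystanders:** the bottle, offcut and pot look unmoved and clear of the lid in the last pictures. I did not measure any of the four numerically, and the glue stick was mostly out of frame at the end. The arm never went near it.

Following the lid's full tilt from a straight-down grasp would have put joints 4 and 6 at their limits. I gripped with the tool leaning 0.18 rad the other way, which kept both joints inside their ranges.

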